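# Tip the cedar ball out of its half of the divided tray

### The arm

A 6-joint arm with a two-finger parallel gripper is mounted at the origin on the work surface. World frame = base frame: x ahead of the robot, y to its left, z up, the work surface at z = 0. Lengths are in m, angles in degrees, forces in N, time in s.
With the tool pointing down it reaches from about 0.275 to 0.85 m from the base axis. Payload 19 kg.
Tool frame: the origin (TCP) lies at the very end of the fingers, on their centre line; the grasp point (between the pads) lies 19 mm behind it; z points along the fingers, y is the line along which they close (so a half turn about z gives the same grasp; the last joint's range is limited). The gripper opens to 85 mm and grips with 20 to 120 N. Pads are 22 mm wide; open, the fingers measure 114 mm over their backs; the gripper's body (76 mm by 85 mm) begins 54 mm behind the grasp point. The pads swing forward as they close: fully open they stand 13 mm farther back than shut.
Start: joints at [-82.105, 8.623, 82.357, -0, 89.026, -7.678], TCP at [0.154, -0.554, 0.231] pointing down, gripper open.
Joint ranges: [-160.23, 160.23], [-39.13, 120.54], [6.94, 153.29], [-79.49, 259.48], [9.18, 160.14], [-161.06, 161.06]. Speed limits (degrees/s): [108.29, 108.29, 127.2, 172.46, 172.46, 172.46].

### API

Orientations are given as a 3x3 rotation matrix whose columns are the frame's x, y, z axes.
In Python, from station import env gives the robot as it stands. The module is installed in compiled form; this text tells all that it offers.
- The arm moves only by the tool servo_tool, never from a script. Its argument "targets" is a list of rows, each a list of 5 numbers: the opening, from -1 (shut) to 1 (fully open), then the shift along the tool's x, y, z in mm, then the turn about the tool's z in rad. In form: [[claw, dx, dy, dz, turn], ...]. A call has 1 to 10 rows; each row shifts and turns the commanded pose from where the row before left it, along the tool's axes as they then stand; what a row does not reach is not made up. A row lasts 1/8 s, in which the tool goes at most 62.5 mm and 10.7 degrees, less where a joint would pass 70% of its speed; a pose out of reach is approached as far as the arm can. A call with a gripper value outside its range is refused whole. The fingers move at their own pace and stop on an object; "force" is the grip in N (left out, the last holds). Time passes only in rows, so rows that do not move let the fingers close. It gives the time, the measured TCP pose, the force, the opening and the grip force at its end, in the units of the state.
- env.read_state(): the state, without advancing time (a new reading comes with each control period).
- env.read_camera(name): name is "scene" or "side" or "wrist"; returns (picture, depth): 420x560x3 uint8, blue, green, red; 420x560 float32, m along the optical axis (not along the pixel's ray), 0 where there is no reading.
- env.get_calibration(name): a dict with "fx", "fy", "cx", "cy" (pixels), "origin" and "orientation" of the camera in the world; the wrist camera has in their place "mount" (4x4, takes a point from camera to tool coordinates, whose origin is the TCP and whose axes are the flange's). Camera axes: x right, y up, looking along -z (the intrinsics and any distortion apply to the point x, -y, -z); pixel columns grow to the right and rows downward; lengths in m; the calibration is good to about 2 mm. A picture is of the moment at which its call begins: read the wrist's pose just before it. get_calibration takes no time and is no camera call.
- env.job_done(): hands the job in; it is judged then, once.
The state is a dict: "time_s": time; "q": joint angles; "joint_velocities": joint speeds; "joint_efforts": joint torques, N m; "position": TCP position; "ee_rot": TCP orientation; "ft_force": force on the tool from outside, world axes, zero at the start; "ft_torque": the same for the moment, N m; "opening": finger opening in m; "finger_force": force on a finger pad.
Only numpy, scipy, OpenCV 4.12 (cv2) and the standard library are available. Lean on these libraries where they do the work, as an engineer would, in place of code of your own. Each camera call takes 0.05 s, during which the arm holds its last target. There are 200 camera calls.

### The job

Lift the divided wooden tray by its upright centre board, hold it over the square plywood box and turn and tip it so that only the half with the cedar ball faces down and the ball rolls out into the box; the brass padlock must stay in its own half. Then set the tray level on the shelf again, roughly where it stood, and let go. Do not touch the freshly oiled ball with the gripper.

Things in the scene. Friction and masses are not known exactly. Their poses are not given: they have to be found in the camera images.
- tray_grip (a point): Loose dark wooden tray, 114 (x) x 158 (y) mm, 0.3 kg: point on its centre board, 72 mm above its underside. x along the board, y across the two halves, z up. Board 12 mm thick, top 92 mm above the underside, 110 mm long (80 mm above 40 mm height). Each half (+y, -y): floor 6 mm thick, flat to y = 48 mm, then an open lip rising at 30 degrees to its edge at y = 79, 24 mm up; end walls 34 mm high
- ball_center (a point): Centre of the cedar ball, pale wood, 34 mm diameter, 15 g, loose in one half (either one) of the tray. Its axes mean nothing. It rolls freely: below 25 degrees of tilt about the board it stays in if moved smoothly, at 45 to 55 degrees it rolls out over the lower lip
- padlock_center (a point): Centre of the small brass padlock with steel shackle, 42 x 24 x 11 mm, 50 g, lying flat and loose in the other half of the tray. When the ball's half is tipped down, the centre board holds it
- box_in (a point): Centre of the inner floor of the open square plywood box, fixed to the shelf; outside 170 x 170 mm and 70 mm high, walls 8 mm, floor 8 mm. x and y along its sides, z up
Not all that is in view belongs to the job. There is more than one size of the part that bears box_in; the job needs the largest. What is shaped like the part that bears tray_grip but red is not meant.

How it is judged (in metres and radians):
On the way, in this order (a step that is already met when the one before it is completed fails the run):
1. the tray is held over the box, clear of the shelf, with the ball still in it (horizontal distance between tray_grip and box_in below 0.16 m and height (world z) of tray_grip above 0.12 m and distance between ball_center and tray_grip below 0.1 m), for 0.05 s.
2. the tray is tipped over the box by more than 30 degrees (horizontal distance between tray_grip and box_in below 0.16 m and height (world z) of tray_grip above 0.12 m and angle between tray_grip's own z axis and vertical above 0.53 rad), for 0.05 s.
At the end, for the whole second after the job is handed in: The ball lies in the plywood box (centre within 70 mm of its middle along both sides and less than 45 mm above its floor); the padlock lies in the tray; the tray stands level (within 0.1 rad) on the shelf, released, its grip point within 60 mm of where it was at the start (any heading) (x of ball_center in the frame of box_in between -0.07 and 0.07 m and y of ball_center in the frame of box_in between -0.07 and 0.07 m and z of ball_center in the frame of box_in below 0.045 m and x of padlock_center in the frame of tray_grip between -0.056 and 0.056 m and y of padlock_center in the frame of tray_grip between -0.075 and 0.075 m and z of padlock_center in the frame of tray_grip below -0.025 m and angle between tray_grip's own z axis and vertical below 0.1 rad and height (world z) of tray_grip between 0.062 and 0.082 m and distance of tray_grip from where it was at the start of the episode below 0.06 m); the robot touches nothing.
It fails at once if the padlock leaves its half of the tray (distance between padlock_center and tray_grip above 0.13 m or z of padlock_center in the frame of tray_grip above 0 m).
It fails at once if the gripper touches the ball (contact force between the fingers and ball above 0.5 N).
It fails at once if the ball falls on the shelf (height (world z) of ball_center below 0.022 m and horizontal distance between ball_center and box_in above 0.11 m).
It also fails if it takes over 58 s, if anything falls off the work surface, if the arm or the gripper's body presses on something with over 40 N, if the wrist force passes 120 N, or if a joint passes its speed limit or range.

## Working session

There is one attempt and no reset: what is moved stays moved. The work goes in short steps, Python scripts to look and compute and a tool call to move; the robot and the scene stay as the last step left them, time stands still between calls to the robot, and variables do not carry over. Pictures are saved under pics/ and viewed, at most 10 in all, crops included, and the job is handed in when it is done.

Besides the shell and the picture viewer there is one more tool, called after ">>>" by a JSON object that holds its "api" and its "payload", one argument or row to a line. servo_tool: Moves the arm, as the interface text tells. Its arguments: {"type":"object","properties":{"targets":{"type":"array","items":{"type":"array","items":{"type":"number"}}},"force":{"type":"number"}},"required":["targets"]}

```bash
mkdir -p pics; cat > h.py <<'E'
import numpy as np, cv2
from station import env
def world(name,u,v,z=None,depth=None):
    c=env.get_calibration(name); 
    R=np.array(c["orientation"]);o=np.array(c["origin"])
    d=R@np.array([(u-c["cx"])/c["fx"],-(v-c["cy"])/c["fy"],-1.])
    if z is not None: return o+d*(z-o[2])/d[2]
    return o+d*depth
def cloud(name,D):
    c=env.get_calibration(name);R=np.array(c["orientation"]);o=np.array(c["origin"])
    v,u=np.indices(D.shape)
    P=np.stack([(u-c["cx"])/c["fx"],-(v-c["cy"])/c["fy"],-np.ones(D.shape)],-1)*D[...,None]
    return P@R.T+o
E
python3 - <<'E'
from h import *
for n in ("scene","side"):
    p,D=env.read_camera(n); cv2.imwrite(f"pics/{n}0.png",p); np.savez(f"{n}0.npz",p=p,D=D)
    c=env.get_calibration(n); print(n,c)
print(env.read_state()["time_s"], env.read_state()["ee_rot"])
E
```

```text
scene {'fx': 465.61447778720054, 'fy': 465.61447778720054, 'cx': 285.9822731381278, 'cy': 207.21320740305015, 'origin': array([ 1.46779325, -0.22303704,  0.76931716]), 'orientation': array([[ 0.23629396, -0.5267484 ,  0.81651778],
       [ 0.97141086,  0.10822322, -0.21130234],
       [ 0.02293699,  0.84310371,  0.5372616 ]])}
side {'fx': 407.9758009586682, 'fy': 407.9758009586682, 'cx': 280.51643708636857, 'cy': 200.54305059546218, 'origin': array([-0.05752101,  0.91654333,  0.76141192]), 'orientation': array([[-0.85562976,  0.31458571, -0.41101525],
       [-0.51711354, -0.48556113,  0.70485741],
       [ 0.02216504,  0.81563854,  0.57813708]])}
0.1 [[ 9.63299427e-01  2.68429119e-01 -1.51223209e-04]
 [ 2.68429124e-01 -9.63298845e-01  1.06758549e-03]
 [ 1.40897890e-04 -1.06899720e-03 -9.99999419e-01]]
```

View pics/scene0.png

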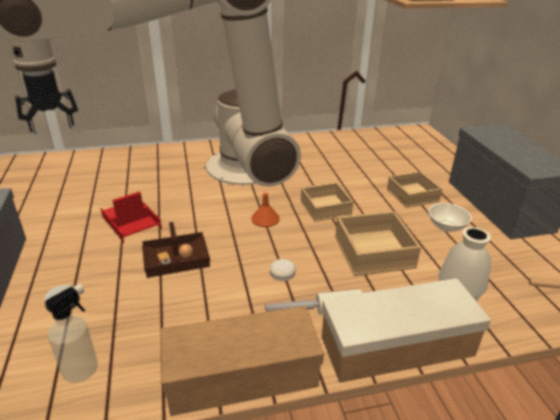

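View pics/side0.png

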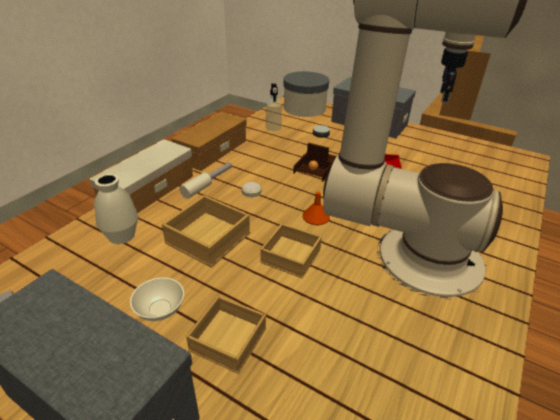

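The scene view shows the dark tray at about (176,253) with the ball in its right half (186,251) and the padlock on the left (165,258). The red decoy tray is at (130,215), the large box at (376,243), and the two smaller boxes at (327,200) and (414,188). In the side view the large box is at (207,230) and the tray at (315,160).

The tool can only turn about its vertical axis. I'll grip the board by its 80 mm ends, so that the pads form a pivot, and tip the tray by pressing the padlock half on the box rim.

```bash
python3 - <<'E'
from h import *
s=np.load("scene0.npz");P=cloud("scene",s["D"]);p=s["p"].astype(int)
# tray: rim/board
hsv=cv2.cvtColor(s["p"],cv2.COLOR_BGR2HSV)
reg=np.zeros(p.shape[:2],bool);reg[215:280,135:215]=1
X=P[...,:]
t=reg&(X[...,2]>0.012)&(s["D"]>0)
print("tray pts",t.sum(),X[t].min(0),X[t].max(0))
b=t&(X[...,2]>0.05); print("board",b.sum(),np.median(X[b],0)); 
r=cv2.minAreaRect(X[b][:,:2].astype(np.float32)*1000);print(r)
r=cv2.minAreaRect(X[t][:,:2].astype(np.float32)*1000);print("tray",r)
for n,(a,bb,c,d) in (("scene",(205,275,330,425)),("side",(190,270,155,260))):
    s2=np.load(n+"0.npz");P2=cloud(n,s2["D"]);q=P2[a:bb,c:d].reshape(-1,3)
    q=q[(q[:,2]>0.06)&(q[:,2]<0.08)];print(n,"box",len(q),q[:,2].max(),cv2.minAreaRect(q[:,:2].astype(np.float32)*1000))
# ball
m=reg&(hsv[...,2]>120)&(hsv[...,1]>60)
for z in (0.023,):
    n,l,st,ce=cv2.connectedComponentsWithStats(m.astype(np.uint8))
    for i in range(1,n):
        if st[i,4]>15: print(st[i],ce[i],world("scene",*ce[i],z=z))
c=cv2.resize(np.load("scene0.npz")["p"][200:290,90:220],None,fx=6,fy=6,interpolation=cv2.INTER_CUBIC)
cv2.imwrite("pics/crop.png",c)
E
```

```text
tray pts 1843 [ 0.27647774 -0.36526615  0.01201656] [ 0.547743   -0.17653121  0.09549674]
board 169 [ 0.51116647 -0.25963158  0.08956853]
((484.829833984375, -260.47882080078125), (82.63446807861328, 12.071006774902344), 4.092369556427002)
tray ((408.4984130859375, -271.9598388671875), (272.8064880371094, 174.67645263671875), 4.119500637054443)
scene box 804 0.07209138846340957 ((562.203857421875, 256.56121826171875), (171.0891876220703, 180.59886169433594), 88.50467681884766)
side box 854 0.0747690813883034 ((562.15576171875, 259.103271484375), (171.51670837402344, 176.11917114257812), 87.91551208496094)
[ 135  215   80   65 2782] [174.92379583 241.89000719] [ 0.4403071  -0.25811296  0.023     ]
[179 244  13  12 128] [185.        249.3984375] [ 0.47848095 -0.23411437  0.023     ]
[157 251  13  13 112] [163.32142857 256.625     ] [ 0.49727556 -0.28919108  0.023     ]
```

View pics/crop.png

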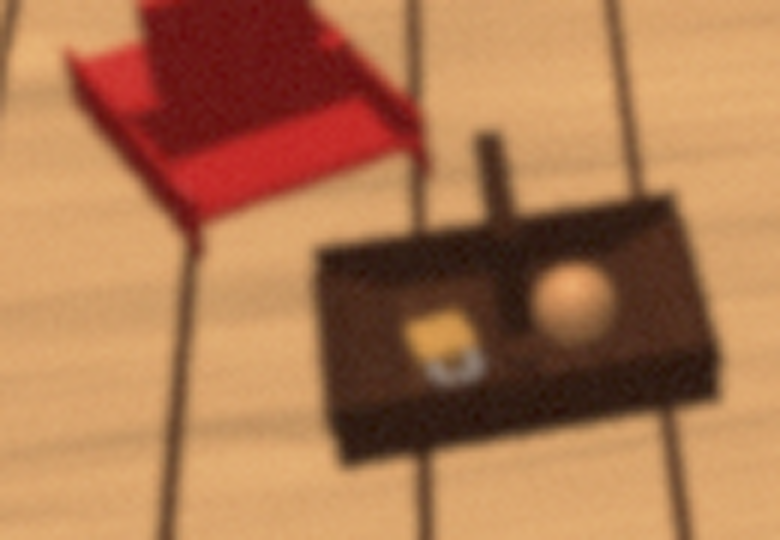

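>>> {"api": "servo_tool", "payload": {
  "targets": [
    [1,44,-21.5,0,0],
    [1,44,-21.5,0,0],
    [1,44,-21.5,0,0],
    [1,44,-21.5,0,0],
    [1,44,-21.5,0,0],
    [1,44,-21.5,0,0],
    [1,44,-21.5,0,0],
    [1,44,-21.5,0,0],
    [1,44,-21.5,0,0],
    [1,0,0,0,0]
  ],
  "force": 40
}}

```text
time_s: 1.35
position: [0.4855, -0.2589, 0.2308]
ee_rot: [[0.962, 0.272, -0.0], [0.272, -0.962, 0.001], [-0.0, -0.001, -1.0]]
ft_force: [-0.3, -0.4, 0.9]
opening: 0.0858
finger_force: 0.0
```

>>> {"api": "servo_tool", "payload": {
  "targets": [
    [1,0,0,0,-0.171],
    [1,0,0,0,-0.171],
    [1,0,0,0,-0.171],
    [1,0,0,0,-0.171],
    [1,0,0,0,-0.171],
    [1,0,0,0,-0.171],
    [1,0,0,0,-0.171],
    [1,0,0,0,-0.171],
    [1,0,0,0,0],
    [1,0,0,0,0]
  ]
}}

```text
time_s: 2.6
position: [0.4836, -0.2614, 0.2312]
ee_rot: [[-0.064, 0.998, -0.0], [0.998, 0.064, 0.0], [0.0, -0.0, -1.0]]
ft_force: [0.3, 0.2, -0.2]
opening: 0.0852
finger_force: 0.0
```

```bash
cat >> h.py <<'E'
def wcloud(D,s):
    c=env.get_calibration("wrist");M=np.array(c["mount"]);v,u=np.indices(D.shape)
    P=np.stack([(u-c["cx"])/c["fx"],-(v-c["cy"])/c["fy"],-np.ones(D.shape)],-1)*D[...,None]
    T=P@M[:3,:3].T+M[:3,3]
    return T, T@np.array(s["ee_rot"]).T+np.array(s["position"])
def plan(s,xyz,head):
    R=np.array(s["ee_rot"]);d=R.T@(np.array(xyz)-s["position"])*1000
    hy=np.degrees(np.arctan2(R[1,1],R[0,1]))
    print("t",s["time_s"],"pos",np.round(s["position"],4),"headY",hy.round(2),"shift mm",d.round(1),"turn",np.radians(hy-head).round(4),"F",np.round(s["ft_force"],1),"open",s["opening"])
E
python3 - <<'E'
from h import *
s=env.read_state(); p,D=env.read_camera("wrist");np.savez("w1.npz",p=p,D=D);cv2.imwrite("pics/w1.png",p)
plan(s,(.4848,-.2605,.13),4.1);print(np.round(s["q"],1))
T,W=wcloud(D,s)
m=(D>0)&(W[...,2]>.08)&(W[...,2]<.105)&(abs(W[...,0]-.485)<.1)&(abs(W[...,1]+.26)<.06)
print(m.sum(),cv2.minAreaRect(W[m][:,:2].astype(np.float32)*1000),np.median(W[m][:,2]) if m.any() else 0)
E
```

```text
t 2.6 pos [ 0.4836 -0.2614  0.2312] headY 3.7 shift mm [  0.8   1.3 101.2] turn -0.007 F [ 0.3  0.2 -0.2] open 0.08517206124281353
[-36.4   5.6  85.7  -0.   88.7 -40.1]
1680 ((481.7720031738281, -258.2677307128906), (79.36737823486328, 12.549650192260742), 4.012577533721924) 0.09070170618698978
```

View pics/w1.png

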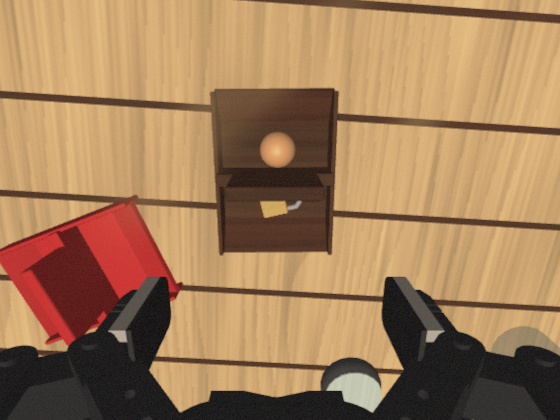

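The wrist view shows the tray at (275,170) with its board running left to right. The ball is at (277,150) on the far (+y) half and the padlock at (278,208) on the near half. The open fingers show at (140,310) and (405,310).

```bash
python3 - <<'E'
from h import *
s=env.read_state();z=np.load("w1.npz");T,W=wcloud(z["D"],s)
D=z["D"]
f=(D>0)&(T[...,2]<0.0)&(T[...,2]>-.06)
for lo in(-.06,-.045,-.035,-.025,-.015):
    g=f&(T[...,2]>lo)&(T[...,2]<lo+.012)
    for sg in(-1,1):
        q=T[g&(np.sign(T[...,1])==sg)]
        if len(q): print(lo,sg,len(q),"y abs min/max",np.percentile(q[:,1],[1,99]).round(4),"x",np.percentile(q[:,0],[1,99]).round(4),"zmax",q[:,2].max().round(4))
m=(D>0)&(W[...,2]>.08)&(W[...,2]<.105)&(abs(W[...,0]-.485)<.1)&(abs(W[...,1]+.26)<.06)
print("board in tool",cv2.minAreaRect(T[m][:,:2].astype(np.float32)*1000))
E
```

```text
-0.06 -1 1818 y abs min/max [-0.0707 -0.0419] x [0.0019 0.0149] zmax -0.048
-0.06 1 1795 y abs min/max [0.0421 0.0706] x [0.0018 0.0148] zmax -0.048
-0.045 -1 1473 y abs min/max [-0.056  -0.0421] x [-0.0092  0.0125] zmax -0.033
-0.045 1 1458 y abs min/max [0.0424 0.0562] x [-0.0095  0.0125] zmax -0.033
-0.035 -1 1236 y abs min/max [-0.056  -0.0421] x [-0.0099  0.0124] zmax -0.023
-0.035 1 1238 y abs min/max [0.0424 0.0562] x [-0.0098  0.0124] zmax -0.023
-0.025 -1 829 y abs min/max [-0.0553 -0.0422] x [-0.0099  0.0123] zmax -0.0131
-0.025 1 821 y abs min/max [0.0425 0.0556] x [-0.0095  0.0123] zmax -0.013
-0.015 -1 108 y abs min/max [-0.0457 -0.0421] x [-0.0096  0.011 ] zmax -0.0115
-0.015 1 100 y abs min/max [0.0426 0.0439] x [-0.0089  0.011 ] zmax -0.0119
board in tool ((3.2633914947509766, -1.557586669921875), (79.36729431152344, 12.548673629760742), 89.68296813964844)
```

>>> {"api": "servo_tool", "payload": {
  "targets": [
    [1,2,-1.7,30,-0.006],
    [1,0,0,35,0],
    [1,0,0,35,0],
    [1,0,0,30,0],
    [1,0,0,10,0],
    [1,0,0,0,0]
  ]
}}

```text
time_s: 3.4
position: [0.482, -0.2594, 0.0915]
ee_rot: [[-0.074, 0.997, -0.0], [0.997, 0.074, 0.0], [0.0, -0.0, -1.0]]
ft_force: [-0.1, 0.8, 0.6]
opening: 0.0853
finger_force: 0.0
```

```bash
python3 - <<'E'
from h import *
s=env.read_state();p,D=env.read_camera("wrist");T,W=wcloud(D,s)
plan(s,(.4848,-.2605,.042),4)
m=(D>0)&(W[...,2]>.08)&(W[...,2]<.105)&(abs(T[...,1])<.0415)&(abs(T[...,0])<.03)
f=(D>0)&(T[...,2]<-.02)&(T[...,2]>-.04)
print("board in tool",m.sum(),cv2.minAreaRect(T[m][:,:2].astype(np.float32)*1000), np.median(W[m][:,2]))
for sg in(-1,1): print(np.percentile(T[f&(T[...,1]*sg>0)],[1,99],axis=0).round(4).tolist())
cv2.imwrite("pics/w2.png",p)
E
```

```text
t 3.4 pos [ 0.482  -0.2594  0.0915] headY 4.24 shift mm [-1.4  2.7 49.5] turn 0.0041 F [-0.1  0.8  0.6] open 0.08532557342870031
board in tool 6067 ((1.4762816429138184, 0.12827682495117188), (12.86070442199707, 80.04601287841797), 0.354632705450058) 0.09058880320942435
[[-0.0099, -0.0559, -0.0398], [0.0124, -0.0421, -0.0202]]
[[-0.0098, 0.0424, -0.0398], [0.0124, 0.0562, -0.0203]]
```

View pics/w2.png

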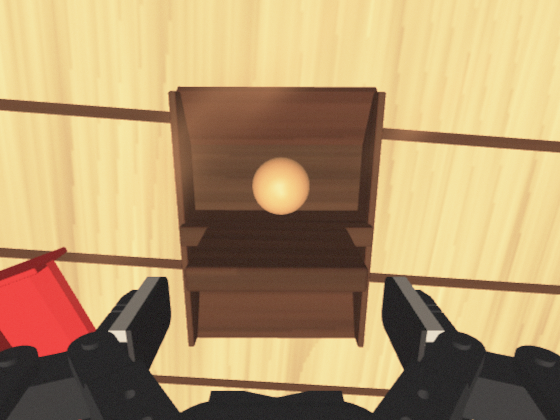

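The fingers at (135,310) and (410,310) straddle the board at (277,278) evenly, and the ball at (281,185) is well clear. Next I go down and grip.

>>> {"api": "servo_tool", "payload": {
  "targets": [
    [1,0.2,0,15,0.004],
    [1,0,0,20,0],
    [1,0,0,14,0],
    [1,0,0,0,0],
    [0.8,0,0,0,0],
    [0.8,0,0,0,0],
    [0.7,0,0,0,0],
    [0.7,0,0,0,0]
  ],
  "force": 40
}}

```text
time_s: 4.45
position: [0.4821, -0.2591, 0.0425]
ee_rot: [[-0.071, 0.997, 0.0], [0.997, 0.071, -0.0], [-0.0, 0.0, -1.0]]
ft_force: [-0.1, 0.3, -0.8]
opening: 0.0794
finger_force: 49.8
```

>>> {"api": "servo_tool", "payload": {
  "targets": [
    [0.5,0,0,0,0],
    [0.5,0,0,-3,0],
    [0.5,0,0,-8,0],
    [0.5,0,0,-15,0],
    [0.5,0,0,-20,0],
    [0.5,0,0,-25,0],
    [0.5,0,0,-25,0],
    [0.5,0,0,-15,0],
    [0.5,0,0,-6,0],
    [0.5,0,0,0,0]
  ],
  "force": 40
}}

```text
time_s: 5.7
position: [0.4819, -0.2591, 0.1591]
ee_rot: [[-0.071, 0.997, -0.0], [0.997, 0.071, 0.0], [0.0, -0.0, -1.0]]
ft_force: [0.2, -0.1, -3.5]
opening: 0.0792
finger_force: 50.0
```

```bash
python3 - <<'E'
from h import *
s=env.read_state();p,D=env.read_camera("wrist");T,W=wcloud(D,s)
plan(s,(.562-.004,.258-.015,.16),-1.8)
m=(D>0)&(abs(T[...,1])<.038)&(T[...,0]>-.02)&(T[...,0]<.02)&(T[...,2]<.02)&(T[...,2]>-.06)
print("board top in tool",np.median(T[m],0))
cv2.imwrite("pics/w3.png",p)
E
```

```text
t 5.7 pos [ 0.4819 -0.2591  0.1591] headY 4.06 shift mm [495.4 111.4  -0.8] turn 0.1023 F [ 0.2 -0.1 -3.5] open 0.07920185942570847
board top in tool [ 6.61168367e-03  2.28374602e-05 -3.56175842e-02]
```

View pics/w3.png

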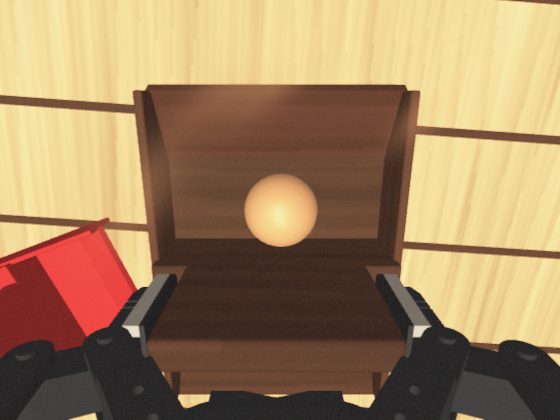

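The tray is held: the ball sits at (281,210) and the board's top at (275,340). Next I carry it smoothly to the box.

>>> {"api": "servo_tool", "payload": {
  "targets": [
    [0.5,10,2.3,-3,0],
    [0.5,20,4.6,-6,0],
    [0.5,30,6.8,-9,0],
    [0.5,40,9.1,-9,0],
    [0.5,45,10.3,-8,0],
    [0.5,45,10.3,-4,0],
    [0.5,45,10.3,-1,0],
    [0.5,45,10.3,0,0],
    [0.5,45,10.3,0,0],
    [0.5,45,10.3,0,0]
  ]
}}

```text
time_s: 7.0
position: [0.5395, 0.1188, 0.1997]
ee_rot: [[-0.072, 0.997, 0.0], [0.997, 0.072, 0.0], [0.0, 0.0, -1.0]]
ft_force: [0.6, -0.8, -2.6]
opening: 0.0793
finger_force: 49.9
```

>>> {"api": "servo_tool", "payload": {
  "targets": [
    [0.5,45,10.3,0,0],
    [0.5,35,8,0,0],
    [0.5,25,5.7,0,0],
    [0.5,15,3.4,0,0.03],
    [0.5,5,1.1,0,0.04],
    [0.5,0,0,0,0.03],
    [0.5,0,0,0,0],
    [0.5,0,0,0,0]
  ]
}}

```text
time_s: 8.0
position: [0.5597, 0.2426, 0.1995]
ee_rot: [[0.029, 1.0, 0.0], [1.0, -0.029, 0.0], [0.0, 0.0, -1.0]]
ft_force: [-0.4, 0.3, -2.6]
opening: 0.0793
finger_force: 49.9
```

```bash
python3 - <<'E'
from h import *
s=env.read_state();p,D=env.read_camera("wrist");T,W=wcloud(D,s)
plan(s,(.5595,.243,.11),-1.8)
q=W[(D>0)&(W[...,2]>.062)&(W[...,2]<.078)&(W[...,1]>.3)];print(len(q),q.min(0) if len(q) else 0,q.max(0) if len(q) else 0)
p,D=env.read_camera("side");q=cloud("side",D)
q=q[190:270,155:280].reshape(-1,3);q=q[(q[:,2]>.064)&(q[:,2]<.078)]
print(len(q),q.min(0),q.max(0))
cv2.imwrite("pics/s4.png",cv2.resize(p[130:280,130:330],None,fx=4,fy=4))
E
```

```text
t 8.0 pos [0.5597 0.2426 0.1995] headY -1.64 shift mm [ 0.4 -0.2 89.5] turn 0.0029 F [-0.4  0.3 -2.6] open 0.07929066237533089
4876 [0.47860675 0.32603332 0.06201665] [0.76355696 0.37796642 0.07799981]
591 [0.47228231 0.17307149 0.06403678] [0.6489958  0.34656385 0.07390938]
```

View pics/s4.png

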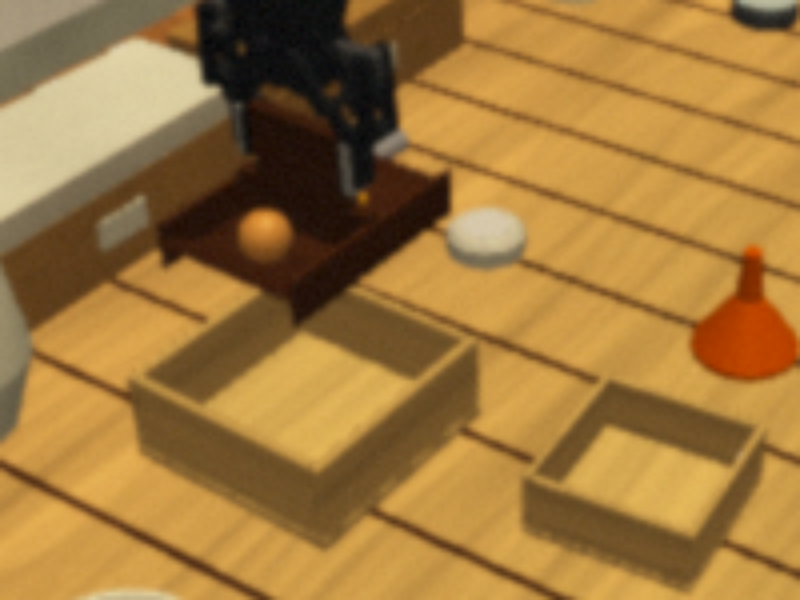

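The side view shows the tray level over the box, with the ball in its +y half (265,235) and the padlock half beyond the -y wall. Next I lower the padlock half onto the -y rim.

>>> {"api": "servo_tool", "payload": {
  "targets": [
    [0.5,0,0,8,0],
    [0.5,0,0,16,0],
    [0.5,0,0,20,0],
    [0.5,0,0,20,0],
    [0.5,0,0,14,0],
    [0.5,0,0,8,0],
    [0.5,0,0,3,0],
    [0.5,0,0,0,0]
  ],
  "force": 30
}}

```text
time_s: 9.1
position: [0.5601, 0.2431, 0.1112]
ee_rot: [[0.029, 1.0, 0.001], [1.0, -0.029, 0.001], [0.001, 0.001, -1.0]]
ft_force: [-2.8, 2.0, 3.5]
opening: 0.0796
finger_force: 50.7
```

>>> {"api": "servo_tool", "payload": {
  "targets": [
    [0.5,0,0,3,0],
    [0.5,0,0,3,0],
    [0.5,0,0,3,0],
    [0.5,0,0,3,0],
    [0.5,0,0,2,0],
    [0.5,0,0,0,0]
  ]
}}

```text
time_s: 9.85
position: [0.5616, 0.2446, 0.0992]
ee_rot: [[0.028, 1.0, 0.006], [1.0, -0.028, 0.004], [0.004, 0.006, -1.0]]
ft_force: [3.4, 11.8, 18.7]
opening: 0.0798
finger_force: 52.4
```

```bash
cat >> h.py <<'E'
def look(n):
    s=env.read_state();p,D=env.read_camera("side");X=cloud("side",D)
    hsv=cv2.cvtColor(p,cv2.COLOR_BGR2HSV)
    m=(D>0)&(hsv[...,2]<95)&(X[...,2]>.02)&(abs(X[...,0]-.56)<.09)&(abs(X[...,1]-.26)<.14)
    # end wall / floor of the ball half: plane fit gives tilt
    f=(D>0)&(X[...,0]>.53)&(X[...,0]<.59)&(X[...,1]>s["position"][1]+.012)&(X[...,1]<s["position"][1]+.05)&(X[...,2]<s["position"][2]+.02)&(hsv[...,2]<95)
    q=X[f]
    if len(q)>20:
        a=np.linalg.lstsq(np.c_[q[:,1],np.ones(len(q))],q[:,2],rcond=None)[0];print("floor pts",len(q),"slope deg",np.degrees(np.arctan(a[0])))
    cv2.imwrite(f"pics/{n}.png",cv2.resize(p[130:280,130:330],None,fx=4,fy=4))
    plan(s,(.5595,.243,.0925),-1.64)
E
python3 -c "
from h import *
look('s5')"
```

```text
floor pts 113 slope deg -0.33355968940687725
t 9.85 pos [0.5616 0.2446 0.0992] headY -1.63 shift mm [-1.6 -2.1  6.7] turn 0.0002 F [ 3.4 11.8 18.7] open 0.07978081490747561
```

View pics/s5.png

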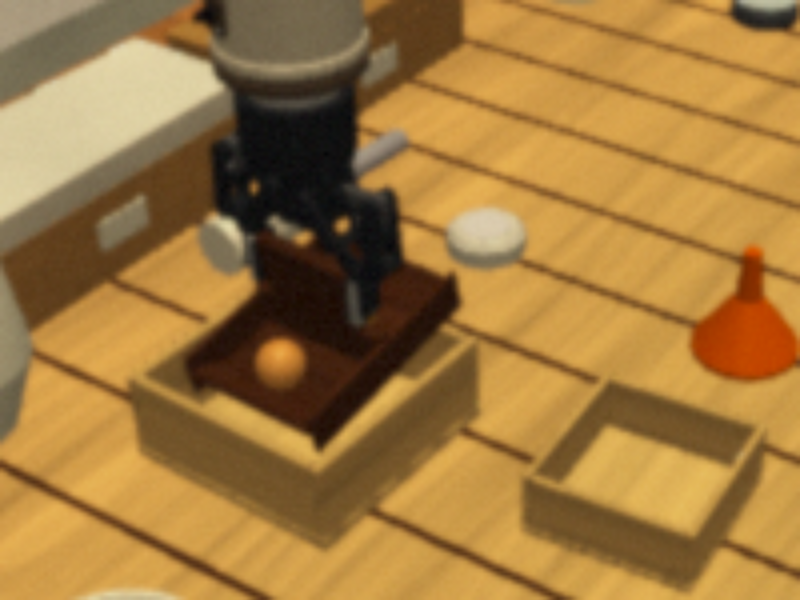

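The side view shows the padlock side rising: the tray's right corner is at (455,285), the ball half is dipping into the box, and the ball is still in at (280,362). The grip is stiff, so I'll loosen it before pushing on.

>>> {"api": "servo_tool", "payload": {
  "targets": [
    [0.6,0,0,0,0],
    [0.6,0,0,0,0]
  ],
  "force": 20
}}

```text
time_s: 10.15
position: [0.5616, 0.2445, 0.0992]
ee_rot: [[0.028, 1.0, 0.006], [1.0, -0.028, 0.004], [0.004, 0.006, -1.0]]
ft_force: [3.2, 12.7, 17.8]
opening: 0.0793
finger_force: 52.4
```

>>> {"api": "servo_tool", "payload": {
  "targets": [
    [0.6,0,0,2,0],
    [0.6,0,0,2,0],
    [0.6,0,0,1.5,0],
    [0.6,0,0,0,0]
  ]
}}

```text
time_s: 10.65
position: [0.5618, 0.2457, 0.0944]
ee_rot: [[0.028, 1.0, 0.007], [1.0, -0.028, 0.006], [0.006, 0.007, -1.0]]
ft_force: [1.6, 23.5, 24.9]
opening: 0.0787
finger_force: 52.6
```

```bash
python3 -c "
from h import *
look('s6')"
```

```text
floor pts 125 slope deg 0.28620968480288017
t 10.65 pos [0.5618 0.2457 0.0944] headY -1.62 shift mm [-2.8 -2.2  1.9] turn 0.0003 F [ 1.6 23.5 24.9] open 0.07874793347901311
```

```bash
cat >> h.py <<'E'
def tilt():
    s=env.read_state();p,D=env.read_camera("wrist");T,W=wcloud(D,s)
    hsv=cv2.cvtColor(p,cv2.COLOR_BGR2HSV)
    b=(D>0)&(W[...,2]<.2)&(hsv[...,2]>120)&(hsv[...,1]>80)&(abs(T[...,1])<.05)&(T[...,0]>.015)&(T[...,0]<.1)&(T[...,2]<.06)
    pr=np.cumsum([0])
    # tray surfaces along the tray's middle lines, as profile height vs tool x
    for y0 in(-.035,.035):
        m=(D>0)&(abs(T[...,1]-y0)<.006)&(T[...,0]>-.02)&(T[...,0]<.1)
        q=T[m];h=[]
        for x in np.arange(-.0,.1,.008):
            k=abs(q[:,0]-x)<.004
            h.append("%d:%d"%(x*1000,-1000*np.median(q[k,2])) if k.sum()>5 else "-")
        print(y0,h)
    cv2.imwrite("pics/w_t%.1f.png"%s["time_s"],p)
    plan(s,(.5595,.243,.0925),-1.64)
E
python3 -c "
from h import *
tilt()"
```

```text
-0.035 ['0:-19', '8:34', '16:71', '24:-42', '32:-44', '40:-43', '48:-41', '56:-39', '64:-36', '72:-87', '80:-87', '88:-72', '96:-26']
0.035 ['0:-13', '8:36', '16:73', '24:-42', '32:-44', '40:-43', '48:-41', '56:-38', '64:-36', '72:-87', '80:-88', '88:-66', '96:-26']
t 10.7 pos [0.5618 0.2457 0.0944] headY -1.62 shift mm [-2.8 -2.2  1.9] turn 0.0003 F [ 1.5 22.7 23.8] open 0.07967665976680961
```

>>> {"api": "servo_tool", "payload": {
  "targets": [
    [0.6,2,0,2,0],
    [0.6,2,0,3,0],
    [0.6,2,0,3,0],
    [0.6,1,0,3,0],
    [0.6,0,0,0,0]
  ]
}}

```text
time_s: 11.38
position: [0.5618, 0.2518, 0.0821]
ee_rot: [[0.028, 1.0, 0.005], [1.0, -0.028, 0.004], [0.004, 0.005, -1.0]]
ft_force: [3.7, 16.1, 11.6]
opening: 0.0796
finger_force: 46.6
```

```bash
python3 -c "
from h import *
tilt()"
```

```text
-0.035 ['0:-36', '8:22', '16:64', '24:-47', '32:-47', '40:-46', '48:-45', '56:-45', '64:-75', '72:-75', '80:-75', '88:-13', '96:-14']
0.035 ['0:-36', '8:25', '16:68', '24:-47', '32:-47', '40:-46', '48:-45', '56:-45', '64:-75', '72:-75', '80:-75', '88:-14', '96:-16']
t 11.375 pos [0.5618 0.2518 0.0821] headY -1.63 shift mm [ -8.8  -2.  -10.4] turn 0.0002 F [ 3.7 16.1 11.6] open 0.07961130804189213
```

>>> {"api": "servo_tool", "payload": {
  "targets": [
    [0.6,1,0,3,0],
    [0.6,1,0,3,0],
    [0.6,1,0,3,0],
    [0.6,0,0,0,0]
  ]
}}

```text
time_s: 11.92
position: [0.5623, 0.2544, 0.075]
ee_rot: [[0.029, 1.0, 0.007], [1.0, -0.029, 0.004], [0.004, 0.007, -1.0]]
ft_force: [-2.2, 7.9, 32.9]
opening: 0.0795
finger_force: 46.6
```

```bash
python3 -c "
from h import *
tilt()
look('s7')"
```

```text
-0.035 ['0:-37', '8:14', '16:69', '24:44', '32:-48', '40:-48', '48:-48', '56:-67', '64:-67', '72:-67', '80:-66', '88:-6', '96:-76']
0.035 ['0:-37', '8:15', '16:69', '24:-48', '32:-48', '40:-48', '48:-48', '56:-68', '64:-68', '72:-68', '80:-53', '88:-6', '96:-76']
t 11.925 pos [0.5623 0.2544 0.075 ] headY -1.64 shift mm [-11.4  -2.3 -17.6] turn 0.0 F [-2.2  7.9 32.9] open 0.07953845280947391
floor pts 136 slope deg 0.7813940099465392
t 11.975 pos [0.5622 0.2544 0.075 ] headY -1.64 shift mm [-11.4  -2.3 -17.6] turn -0.0 F [-2.2  8.6 34.6] open 0.07938698676349455
```

View pics/s7.png

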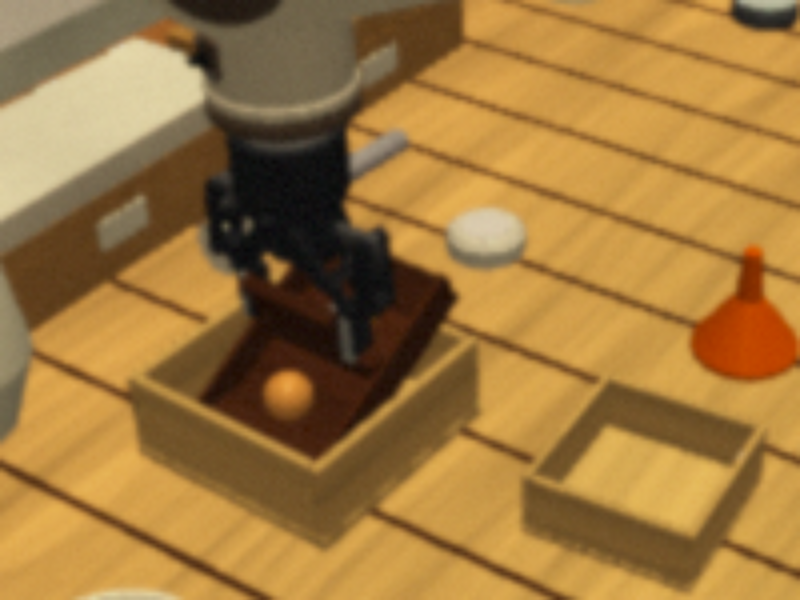

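The side view shows about 30° of tilt with the ball at (288,395) still on the now-flat lip. I'll push a little further.

>>> {"api": "servo_tool", "payload": {
  "targets": [
    [0.6,0,0,2,0],
    [0.6,0,0,2,0],
    [0.6,-0.5,0,2,0],
    [0.6,0,0,0,0],
    [0.6,0,0,0,0]
  ]
}}

```text
time_s: 12.65
position: [0.5627, 0.2541, 0.0709]
ee_rot: [[0.029, 1.0, 0.009], [1.0, -0.029, 0.005], [0.005, 0.008, -1.0]]
ft_force: [-10.0, 5.4, 54.5]
opening: 0.0798
finger_force: 51.5
```

```bash
cat >> h.py <<'E'
def ball(n):
    p,D=env.read_camera(n);X=cloud(n,D);hsv=cv2.cvtColor(p,cv2.COLOR_BGR2HSV)
    m=((D>0)&(abs(X[...,0]-.56)<.09)&(abs(X[...,1]-.26)<.13)&(X[...,2]>.012)&(hsv[...,0]<15)&(hsv[...,1]>100)&(hsv[...,2]>130)).astype(np.uint8)
    k,l,st,ce=cv2.connectedComponentsWithStats(m)
    for i in range(1,k):
        if st[i,4]>25: print(n,"ball?",st[i,4],ce[i].round(),np.median(X[l==i],0).round(3))
E
python3 -c "
from h import *
tilt();ball('side')"
```

```text
-0.035 ['0:-33', '8:11', '16:66', '24:49', '32:-44', '40:-44', '48:-44', '56:-63', '64:-63', '72:-63', '80:-62', '88:-2', '96:-72']
0.035 ['0:-34', '8:12', '16:67', '24:48', '32:-45', '40:-45', '48:-44', '56:-64', '64:-64', '72:-64', '80:-59', '88:-2', '96:-72']
t 12.65 pos [0.5627 0.2541 0.0709] headY -1.66 shift mm [-11.1  -2.7 -21.7] turn -0.0003 F [-10.    5.4  54.5] open 0.07976166563470695
```

>>> {"api": "servo_tool", "payload": {
  "targets": [
    [0.6,0,0,-4,0],
    [0.6,1,0,-6,0],
    [0.6,3,0,-6,0],
    [0.6,4,0,-5,0],
    [0.6,4,0,-2,0],
    [0.6,4,0,0,0],
    [0.6,3,0,0,0],
    [0.6,1,0,0,0],
    [0.6,0,0,0,0]
  ]
}}

```text
time_s: 13.88
position: [0.5607, 0.2722, 0.0877]
ee_rot: [[0.029, 1.0, -0.0], [1.0, -0.029, -0.0], [-0.0, -0.0, -1.0]]
ft_force: [-0.1, -0.1, -2.5]
opening: 0.0794
finger_force: 44.6
```

```bash
python3 -c "
from h import *
tilt();ball('side');ball('scene');look('s8')"
```

```text
-0.035 ['0:-33', '8:12', '16:66', '24:49', '32:-44', '40:-44', '48:-44', '56:-80', '64:-19', '72:-19', '80:-88', '88:-88', '96:-88']
0.035 ['0:-34', '8:13', '16:67', '24:48', '32:-45', '40:-45', '48:-45', '56:-80', '64:-19', '72:-19', '80:-88', '88:-88', '96:-88']
t 13.875 pos [0.5607 0.2722 0.0877] headY -1.66 shift mm [-29.2  -0.3  -4.8] turn -0.0003 F [-0.1 -0.1 -2.5] open 0.07941400421519557
scene ball? 37 [392. 233.] [0.578 0.294 0.067]
floor pts 116 slope deg 0.4250279485227068
t 14.025 pos [0.5607 0.2721 0.0878] headY -1.66 shift mm [-29.1  -0.4  -4.7] turn -0.0004 F [ 0.3  0.1 -3.1] open 0.07955212728251114
```

View pics/s8.png

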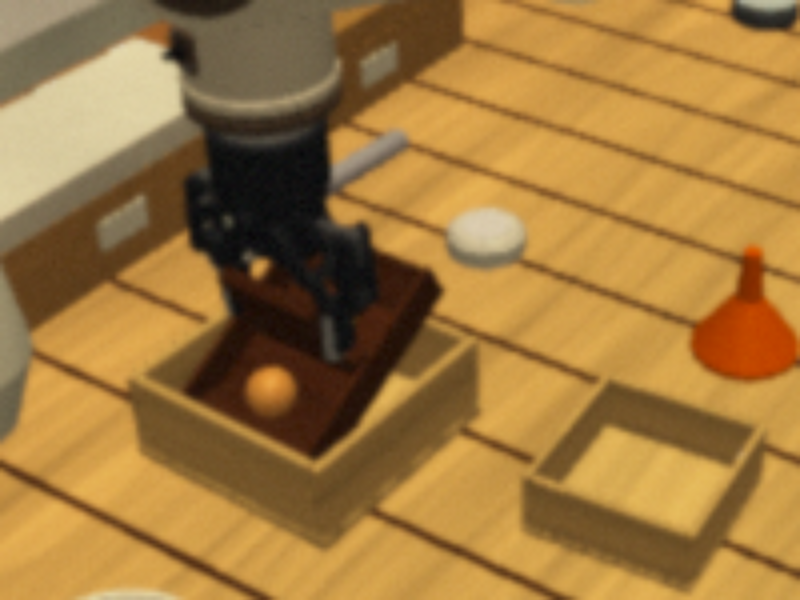

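The side view shows the tilt held at about 30° with the ball at (270,390) in the lip, and the lower lip edge near the +y wall. I'll raise the tray slightly and push that edge against the wall, where the lever is much longer.

>>> {"api": "servo_tool", "payload": {
  "targets": [
    [0.6,0,0,-4,0],
    [0.6,1,0,-3,0],
    [0.6,2,0,0,0],
    [0.6,3,0,0,0],
    [0.6,3,0,0,0],
    [0.6,3,0,0,0],
    [0.6,0,0,0,0]
  ]
}}

```text
time_s: 14.95
position: [0.5612, 0.2835, 0.0947]
ee_rot: [[0.029, 1.0, -0.0], [1.0, -0.029, -0.002], [-0.002, -0.0, -1.0]]
ft_force: [0.3, -7.0, -2.7]
opening: 0.0792
finger_force: 44.5
```

```bash
python3 -c "
from h import *
tilt()"
```

```text
-0.035 ['0:-36', '8:10', '16:70', '24:48', '32:-46', '40:-47', '48:-47', '56:-25', '64:-71', '72:-95', '80:-95', '88:-95', '96:-95']
0.035 ['0:-36', '8:10', '16:70', '24:48', '32:-46', '40:-47', '48:-47', '56:-25', '64:-75', '72:-95', '80:-95', '88:-95', '96:-95']
t 14.95 pos [0.5612 0.2835 0.0947] headY -1.67 shift mm [-40.6  -0.5   2.3] turn -0.0005 F [ 0.3 -7.  -2.7] open 0.07917361550291083
```

>>> {"api": "servo_tool", "payload": {
  "targets": [
    [0.6,2.5,0,0,0],
    [0.6,2.5,0,0,0],
    [0.6,2.5,0,0,0],
    [0.6,2.5,0,0,0],
    [0.6,2.5,0,0,0],
    [0.6,2.5,0,0,0],
    [0.6,0,0,0,0]
  ]
}}

```text
time_s: 15.88
position: [0.5616, 0.2984, 0.0948]
ee_rot: [[0.029, 1.0, -0.0], [1.0, -0.029, -0.002], [-0.002, -0.0, -1.0]]
ft_force: [0.4, -8.6, -1.5]
opening: 0.0793
finger_force: 44.7
```

```bash
python3 -c "
from h import *
tilt();look('s9');ball('scene')"
```

```text
-0.035 ['0:34', '8:40', '16:71', '24:46', '32:-53', '40:-25', '48:-53', '56:-95', '64:-95', '72:-95', '80:-95', '88:-95', '96:-95']
0.035 ['0:34', '8:20', '16:71', '24:46', '32:-53', '40:-25', '48:-55', '56:-95', '64:-95', '72:-95', '80:-95', '88:-95', '96:-95']
t 15.875 pos [0.5616 0.2984 0.0948] headY -1.67 shift mm [-55.5  -0.5   2.4] turn -0.0005 F [ 0.4 -8.6 -1.5] open 0.07931993715917107
t 15.925 pos [0.5616 0.2984 0.0948] headY -1.67 shift mm [-55.4  -0.5   2.4] turn -0.0006 F [-0.6 -8.1 -0.4] open 0.07962064932346073
scene ball? 63 [400. 230.] [0.578 0.316 0.071]
```

View pics/s9.png

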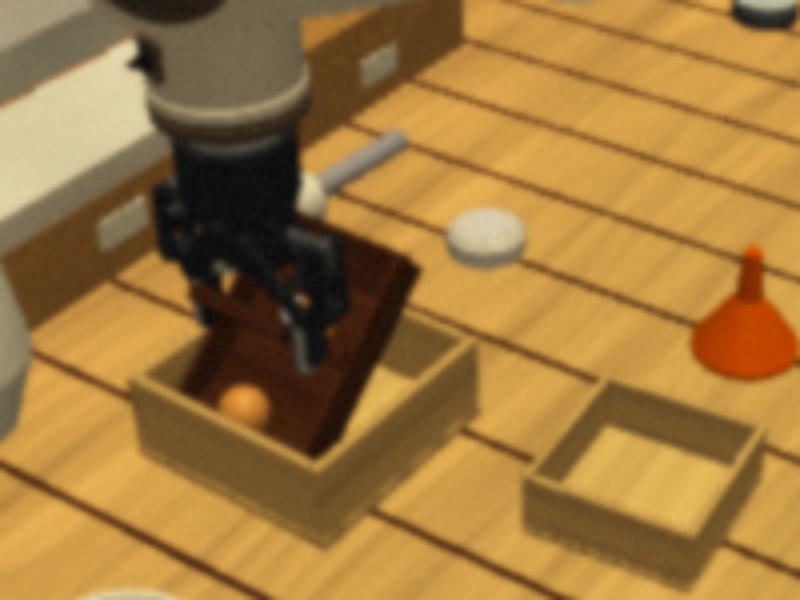

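The side view shows about 43° of tilt with the ball at (243,405) resting on the lip against the +y wall. I'll push slightly more, then draw the tray back so the ball drops.

>>> {"api": "servo_tool", "payload": {
  "targets": [
    [0.6,2,0,0,0],
    [0.6,2,0,0,0],
    [0.6,0,0,0,0],
    [0.6,-3,0,0,0],
    [0.6,-8,0,0,0],
    [0.6,-12,0,0,0],
    [0.6,-12,0,0,0],
    [0.6,-10,0,0,0],
    [0.6,-5,0,0,0],
    [0.6,0,0,0,0]
  ]
}}

```text
time_s: 17.27
position: [0.5602, 0.2529, 0.0949]
ee_rot: [[0.029, 1.0, 0.0], [1.0, -0.029, 0.0], [0.0, 0.0, -1.0]]
ft_force: [-0.9, 0.6, -2.3]
opening: 0.0796
finger_force: 44.5
```

>>> {"api": "servo_tool", "payload": {
  "targets": [
    [0.6,0,0,-2,0],
    [0.6,0,0,-5,0],
    [0.6,0,0,-10,0],
    [0.6,0,0,-20,0],
    [0.6,0,0,-25,0],
    [0.6,0,0,-20,0],
    [0.6,0,0,-10,0],
    [0.6,0,0,0,0]
  ]
}}

```text
time_s: 18.27
position: [0.5603, 0.2533, 0.1874]
ee_rot: [[0.029, 1.0, 0.001], [1.0, -0.029, 0.0], [0.0, 0.001, -1.0]]
ft_force: [0.2, -0.1, -2.5]
opening: 0.0795
finger_force: 44.6
```

```bash
python3 -c "
from h import *
tilt();look('s10');ball('scene');ball('side')"
```

```text
-0.035 ['0:33', '8:17', '16:70', '24:44', '32:-180', '40:-180', '48:-180', '56:-180', '64:-180', '72:-180', '80:-180', '88:-118', '96:-188']
0.035 ['0:33', '8:16', '16:71', '24:44', '32:-180', '40:-180', '48:-180', '56:-180', '64:-180', '72:-180', '80:-179', '88:-118', '96:-188']
t 18.275 pos [0.5603 0.2533 0.1874] headY -1.66 shift mm [-10.3  -0.6  94.9] turn -0.0003 F [ 0.2 -0.1 -2.5] open 0.07949564692977558
floor pts 115 slope deg -17.176163666000956
t 18.325 pos [0.5601 0.2532 0.1865] headY -1.66 shift mm [-10.2  -0.3  94. ] turn -0.0003 F [-0.4  0.2 -3.8] open 0.0799127304469934
scene ball? 109 [397. 241.] [0.573 0.315 0.032]
```

View pics/s10.png

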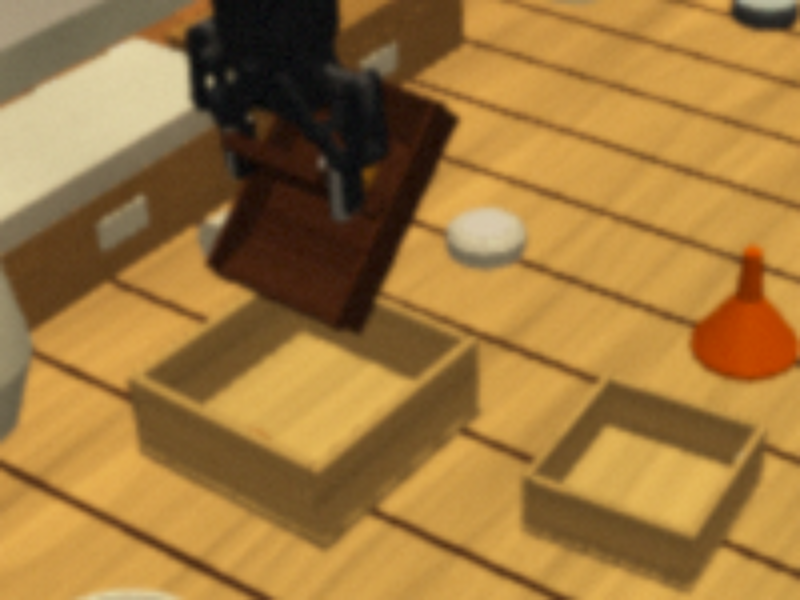

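The side view shows the tray empty on the ball side. The ball lies in the box: a sliver shows at (260,432), and the scene camera puts it at (0.573, 0.315). I've now viewed 12 pictures, which is over the limit of 10, so from here I'll work from numbers only.

Next I level the tray by dragging its underside in -y across the rim.

>>> {"api": "servo_tool", "payload": {
  "targets": [
    [0.6,-10,0,5,0],
    [0.6,-20,0,10,0],
    [0.6,-10,0,20,0],
    [0.6,-4,0,20,0],
    [0.6,0,0,12,0],
    [0.6,0,0,6,0],
    [0.6,0,0,0,0]
  ]
}}

```text
time_s: 19.35
position: [0.5589, 0.2091, 0.1138]
ee_rot: [[0.029, 1.0, -0.0], [1.0, -0.029, 0.0], [0.0, -0.0, -1.0]]
ft_force: [-0.1, 0.5, -3.3]
opening: 0.0792
finger_force: 44.4
```

>>> {"api": "servo_tool", "payload": {
  "targets": [
    [0.6,-4,0,0,0],
    [0.6,-6,0,0,0],
    [0.6,-6,0,0,0],
    [0.6,-6,0,0,0],
    [0.6,-6,0,0,0],
    [0.6,-4,0,0,0],
    [0.6,0,0,0,0]
  ]
}}

```text
time_s: 20.23
position: [0.5584, 0.1772, 0.115]
ee_rot: [[0.029, 1.0, 0.002], [1.0, -0.029, 0.001], [0.001, 0.002, -1.0]]
ft_force: [-1.2, 4.0, 6.5]
opening: 0.0795
finger_force: 46.4
```

```bash
python3 -c "
from h import *
tilt()"
```

```text
-0.035 ['0:-34', '8:13', '16:65', '24:-43', '32:-44', '40:-44', '48:-45', '56:-107', '64:-107', '72:-108', '80:-107', '88:-108', '96:-108']
0.035 ['0:-34', '8:13', '16:66', '24:-43', '32:-44', '40:-45', '48:-45', '56:-108', '64:-107', '72:-107', '80:-108', '88:-108', '96:-108']
t 20.225 pos [0.5584 0.1772 0.115 ] headY -1.68 shift mm [65.8 -0.8 22.6] turn -0.0007 F [-1.2  4.   6.5] open 0.07952036013277514
```

Working: now about 33°. Continuing.

>>> {"api": "servo_tool", "payload": {
  "targets": [
    [0.6,-5,0,0,0],
    [0.6,-6,0,0,0],
    [0.6,-6,0,0,0],
    [0.6,-6,0,0,0],
    [0.6,-6,0,0,0],
    [0.6,-5,0,0,0],
    [0.6,0,0,0,0]
  ]
}}

```text
time_s: 21.15
position: [0.5571, 0.1426, 0.1141]
ee_rot: [[0.029, 1.0, 0.0], [1.0, -0.029, -0.0], [-0.0, 0.0, -1.0]]
ft_force: [-1.0, -1.3, 5.7]
opening: 0.0797
finger_force: 44.9
```

```bash
python3 -c "
from h import *
tilt()"
```

```text
-0.035 ['0:-27', '8:18', '16:61', '24:-35', '32:-37', '40:-38', '48:-36', '56:-33', '64:-31', '72:-29', '80:-106', '88:-107', '96:-106']
0.035 ['0:-28', '8:19', '16:61', '24:-35', '32:-37', '40:-38', '48:-36', '56:-33', '64:-31', '72:-29', '80:-106', '88:-106', '96:-107']
t 21.15 pos [0.5571 0.1426 0.1141] headY -1.69 shift mm [100.4  -0.5  21.5] turn -0.0008 F [-1.  -1.3  5.7] open 0.07974673923982624
```

>>> {"api": "servo_tool", "payload": {
  "targets": [
    [0.6,-3,0,2,0],
    [0.6,-3,0,2,0],
    [0.6,-3,0,2,0],
    [0.6,0,0,1,0],
    [0.6,0,0,0,0]
  ]
}}

```text
time_s: 21.82
position: [0.5573, 0.1335, 0.1082]
ee_rot: [[0.029, 1.0, 0.002], [1.0, -0.029, -0.001], [-0.001, 0.002, -1.0]]
ft_force: [-4.2, -6.8, 18.4]
opening: 0.0793
finger_force: 46.4
```

```bash
python3 -c "
from h import *
tilt();ball('scene')"
```

```text
-0.035 ['0:56', '8:17', '16:61', '24:-31', '32:-31', '40:-32', '48:-32', '56:-29', '64:-25', '72:-22', '80:-19', '88:-100', '96:-101']
0.035 ['0:56', '8:15', '16:60', '24:-31', '32:-31', '40:-32', '48:-32', '56:-29', '64:-26', '72:-22', '80:-19', '88:-101', '96:-101']
t 21.825 pos [0.5573 0.1335 0.1082] headY -1.67 shift mm [109.6  -1.   15.6] turn -0.0005 F [-4.2 -6.8 18.4] open 0.07933519876506653
scene ball? 111 [396. 241.] [0.572 0.315 0.032]
```

>>> {"api": "servo_tool", "payload": {
  "targets": [
    [0.6,0,0,-8,0],
    [0.6,0,0,-18,0],
    [0.6,0,0,-22,0],
    [0.6,-10,-1.6,-18,0],
    [0.6,-20,-3.2,-12,0],
    [0.6,-30,-4.8,-6,0],
    [0.6,-40,-6.5,0,0],
    [0.6,-45,-7.3,0,0],
    [0.6,-45,-7.3,0,0],
    [0.6,-45,-7.3,0,0]
  ]
}}

```text
time_s: 23.18
position: [0.5107, -0.102, 0.191]
ee_rot: [[0.03, 1.0, -0.0], [1.0, -0.03, -0.0], [-0.0, -0.0, -1.0]]
ft_force: [0.1, -0.3, -3.2]
opening: 0.0793
finger_force: 44.0
```

>>> {"api": "servo_tool", "payload": {
  "targets": [
    [0.6,-45,-7.3,0,0],
    [0.6,-40,-6.5,0,0],
    [0.6,-33,-5.4,0,0],
    [0.6,-23,-3.8,0,0],
    [0.6,-13,-2,0,-0.03],
    [0.6,-5,-1,0,-0.04],
    [0.6,0,0,0,-0.03],
    [0.6,0,0,0,0],
    [0.6,0,0,0,0]
  ]
}}

```text
time_s: 24.3
position: [0.4814, -0.2577, 0.1909]
ee_rot: [[-0.071, 0.998, -0.0], [0.998, 0.071, 0.0], [0.0, -0.0, -1.0]]
ft_force: [0.5, -0.3, -2.7]
opening: 0.0793
finger_force: 44.3
```

```bash
python3 -c "
from h import *
tilt();plan(env.read_state(),(.482,-.259,.037),4.1)"
```

```text
-0.035 ['0:56', '8:17', '16:61', '24:-31', '32:-31', '40:-32', '48:-32', '56:-29', '64:-26', '72:-22', '80:-19', '88:-191', '96:-191']
0.035 ['0:56', '8:16', '16:60', '24:-31', '32:-32', '40:-32', '48:-33', '56:-30', '64:-26', '72:-22', '80:-19', '88:-191', '96:-191']
t 24.3 pos [ 0.4814 -0.2577  0.1909] headY 4.05 shift mm [493.9 113.3  98.4] turn 0.0993 F [ 0.5 -0.3 -2.7] open 0.07928126081294376
t 24.35 pos [ 0.4814 -0.2576  0.1908] headY 4.05 shift mm [ -1.4   0.5 153.8] turn -0.0008 F [ 0.5  0.6 -3.2] open 0.07926507969189242
```

>>> {"api": "servo_tool", "payload": {
  "targets": [
    [0.6,-1,0.5,10,0],
    [0.6,0,0,22,0],
    [0.6,0,0,30,0],
    [0.6,0,0,30,0],
    [0.6,0,0,25,0],
    [0.6,0,0,17,0],
    [0.6,0,0,9,0],
    [0.6,0,0,4,0],
    [0.6,0,0,0,0]
  ]
}}

```text
time_s: 25.48
position: [0.4822, -0.2589, 0.0441]
ee_rot: [[-0.071, 0.997, 0.0], [0.997, 0.071, -0.0], [-0.0, 0.0, -1.0]]
ft_force: [-0.6, -0.2, -3.5]
opening: 0.0796
finger_force: 44.2
```

>>> {"api": "servo_tool", "payload": {
  "targets": [
    [0.6,0,0,2,0],
    [0.6,0,0,2,0],
    [0.6,0,0,2,0],
    [0.6,0,0,0,0]
  ]
}}

```text
time_s: 25.98
position: [0.4827, -0.2595, 0.0388]
ee_rot: [[-0.071, 0.997, 0.002], [0.997, 0.071, -0.001], [-0.002, 0.002, -1.0]]
ft_force: [0.5, -3.6, 5.6]
opening: 0.0795
finger_force: 45.3
```

```bash
python3 -c "
from h import *
tilt()"
```

```text
-0.035 ['0:56', '8:18', '16:61', '24:-30', '32:-30', '40:-31', '48:-31', '56:-29', '64:-25', '72:-21', '80:-17', '88:-39', '96:-39']
0.035 ['0:56', '8:16', '16:60', '24:-30', '32:-31', '40:-31', '48:-31', '56:-29', '64:-25', '72:-21', '80:-17', '88:-39', '96:-39']
t 25.975 pos [ 0.4827 -0.2595  0.0388] headY 4.06 shift mm [495.7 112.3 -54.4] turn 0.0994 F [ 0.5 -3.6  5.6] open 0.0794936242350177
```

>>> {"api": "servo_tool", "payload": {
  "targets": [
    [0.6,-0.5,0,1,0],
    [0.6,-0.5,0,1,0],
    [0.6,0,0,0,0],
    [0.85,0,0,0,0],
    [0.9,0,0,0,0],
    [0.95,0,0,0,0],
    [1,0,0,0,0],
    [1,0,0,0,0],
    [1,0,0,0,0],
    [1,0,0,0,0]
  ]
}}

```text
time_s: 27.28
position: [0.4821, -0.2597, 0.0358]
ee_rot: [[-0.071, 0.997, 0.0], [0.997, 0.071, 0.0], [0.0, 0.0, -1.0]]
ft_force: [0.4, 0.3, 0.2]
opening: 0.0857
finger_force: 0.0
```

```bash
python3 -c "
from h import *
tilt()"
```

```text
-0.035 ['0:55', '8:31', '16:77', '24:-30', '32:-30', '40:-30', '48:-30', '56:-27', '64:-23', '72:-18', '80:-14', '88:-36', '96:-36']
0.035 ['0:55', '8:33', '16:77', '24:-30', '32:-30', '40:-30', '48:-30', '56:-27', '64:-23', '72:-18', '80:-14', '88:-36', '96:-36']
t 27.275 pos [ 0.4821 -0.2597  0.0358] headY 4.07 shift mm [496.  112.8 -56.7] turn 0.0996 F [0.4 0.3 0.2] open 0.08571095985704727
```

Released, and the tray is level on the shelf: its floor is 6 mm above the surface. I'll rise straight up and check.

>>> {"api": "servo_tool", "payload": {
  "targets": [
    [1,0,0,-8,0],
    [1,0,0,-15,0],
    [1,0,0,-20,0],
    [1,0,0,-30,0],
    [1,0,0,-35,0],
    [1,0,0,-40,0],
    [1,0,0,-35,0],
    [1,0,0,-15,0],
    [1,0,0,0,0],
    [1,0,0,0,0]
  ]
}}

```text
time_s: 28.58
position: [0.4818, -0.2595, 0.2325]
ee_rot: [[-0.071, 0.997, -0.001], [0.997, 0.071, 0.001], [0.001, -0.001, -1.0]]
ft_force: [-0.7, 0.1, -0.1]
opening: 0.0858
finger_force: 0.0
```

```bash
python3 - <<'E'
from h import *
s=env.read_state();p,D=env.read_camera("wrist");T,W=wcloud(D,s)
plan(s,s["position"],4)
m=(D>0)&(W[...,2]>.08)&(W[...,2]<.105)&(abs(W[...,0]-.485)<.06)&(abs(W[...,1]+.26)<.04)
print("board",m.sum(),cv2.minAreaRect(W[m][:,:2].astype(np.float32)*1000),np.median(W[m][:,2]))
hsv=cv2.cvtColor(p,cv2.COLOR_BGR2HSV)
k=(D>0)&(abs(W[...,0]-.482)<.055)&(abs(W[...,1]+.258)<.078)&(W[...,2]<.05)&(hsv[...,2]>110)
print("padlock?",k.sum(),np.median(W[k],0) if k.any() else 0)
ball('scene');ball('side')
E
```

```text
t 28.575 pos [ 0.4818 -0.2595  0.2325] headY 4.06 shift mm [0. 0. 0.] turn 0.0011 F [-0.7  0.1 -0.1] open 0.08577665197137781
board 1674 ((482.4754638671875, -256.6031188964844), (79.28832244873047, 12.567708969116211), 4.153284549713135) 0.09072748342543227
padlock? 765 [ 0.43936574 -0.19054599  0.01883304]
scene ball? 109 [397. 241.] [0.573 0.315 0.031]
```

```bash
python3 - <<'E'
from h import *
s=env.read_state();p,D=env.read_camera("wrist");T,W=wcloud(D,s)
hsv=cv2.cvtColor(p,cv2.COLOR_BGR2HSV)
k=(D>0)&(abs(W[...,0]-.482)<.05)&(W[...,1]<-.262)&(W[...,1]>-.325)&(W[...,2]<.05)&(hsv[...,2]>110)
print("padlock",k.sum(),np.median(W[k],0) if k.any() else 0)
r=env.job_done() if k.sum()>50 else None; print(r)
E
```

```text
padlock 68 [ 0.47925797 -0.28526225  0.01562844]
the job is handed in; nothing more can be done
None
```

I handed the job in, and my last measurements agree with every end condition I could check, though the run returned no verdict: the ball lies in the large box and the padlock is in its own half. The tray is level and released about 2 mm from its start, and the arm is clear at 28.6 s. I viewed 12 pictures, two over the limit of 10.

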